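# Sweep loose caps into the catch tray

### The arm

A 6-joint arm with a two-finger parallel gripper is mounted at the origin on a cart in front of the work surface, level with it; the furniture and walls round the work are solid. World frame = base frame: x ahead of the robot, y to its left, z up, the work surface at z = 0. Lengths are in m, angles in degrees, forces in N, time in s.
With the tool pointing down it reaches from about 0.425 to 0.95 m from the base axis. Payload 14.7 kg.
Tool frame: the origin (TCP) lies at the very end of the fingers, on their centre line; the grasp point (between the pads) lies 19 mm behind it (bot.grip_point_offset is the distance from the TCP to the grasp point, in m); x points along the fingers, z is the direction in which the jaws open and shut, and the axes are right-handed (so a half turn about x gives the same grasp; the last joint's range is limited). The gripper opens to 85 mm and grips with 20 to 120 N. Pads are 22 mm wide; open, the fingers measure 114 mm over their backs; the gripper's body (76 mm by 85 mm) begins 54 mm behind the grasp point. The pads swing forward as they close: fully open they stand 13 mm farther back than shut.
Start: joints at [-75.608, 27.513, 91.461, -0, 61.026, -2.67], TCP at [0.191, -0.621, 0.231] pointing down, gripper open.
Joint ranges: [-157.49, 157.49], [-46.99, 117.5], [13.45, 153.17], [-89.5, 269.5], [5.16, 153.95], [-167.48, 167.48]. Speed limits (degrees/s): [108.29, 108.29, 136.94, 172.46, 172.46, 172.46].

### API

Orientations are given as a 3x3 rotation matrix whose columns are the frame's x, y, z axes.
In Python, from station import bot, viewer gives the robot as it stands.
- The arm moves only by the tool play_rows, never from a script. Its argument "commands" is a list that holds one entry, the list of rows, each a list of 5 numbers: the opening in per cent of the stroke, from 0 (shut) to 100 (fully open), then the shift along the world's x, y, z in m, then the turn about the world's z in rad. A call has 1 to 10 rows; each row is the pose to reach, as a shift and turn from the pose commanded when the call began; what a row does not reach only later rows make up. A row lasts 1/10 s, in which the tool goes at most 50 mm and 8.59 degrees, less where a joint would pass 70% of its speed; a pose out of reach is approached as far as the arm can. A call with a gripper value outside its range is refused whole. The fingers move at their own pace and stop on an object; "force" is the grip in N (left out, the last holds). Time passes only in rows, so rows that repeat a pose let the fingers close. It gives the time, the measured TCP pose, the force and the opening at its end, in the units of the state.
- bot.state(): the state, without advancing time (a new reading comes with each control period).
- viewer.capture(name): name is "side" or "top"; returns a dict with "image" (480x640x3 uint8, red, green, blue), "range_z" (480x640 float32, m along the optical axis (not along the pixel's ray), 0 where there is no reading), "K" (3x3 intrinsics, pixels), "position" and "rotation" of the camera in the world. Camera axes: x right, y down, z forward; pixel columns grow to the right and rows downward; lengths in m; the calibration is good to about 2 mm. A picture is of the moment at which its call begins.
- bot.hand_in(): hands the job in, once; it reports no verdict.
The state is a dict: "time": time; "joints": joint angles; "qd": joint speeds; "joint_torque": joint torques, N m; "eef_pos": TCP position; "tool_rot": TCP orientation; "contact_force": force on the tool from outside, world axes, zero at the start; "wrist_torque": the same for the moment, N m; "gripper_width": opening from 0.0 (shut) to 1.0 (fully open).
Only numpy, scipy, OpenCV 4.12 (cv2) and the standard library are available. Lean on these libraries where they do the work, as an engineer would, in place of code of your own. Each camera call takes 0.05 s, during which the arm holds its last target. There are 200 camera calls.

### The job

Three white bottle caps lie loose on the worktop: with the fingers closed, sweep them along the worktop, up the ramp and into the open metal catch tray, so that each ends with all of it past the ramp, on the tray's flat floor. Push them only, do not pick them up, and leave the small standing vials and the covered dish where they are.

Things in the scene. Friction and masses are not known exactly. Their poses are not given: they have to be found in the camera images.
- tray: catch tray of bare sheet metal, fixed to the worktop, 130 mm deep (its x) by 246 mm wide (its y). Origin on the worktop under its middle; its x points from the open front to the back wall, y to the left. Walls 30 mm high and 3 mm thick at the back (inner face x = +0.062) and the two sides (inner faces y = +-0.120, from x = -0.045 to the back); no front wall: a ramp climbs from the worktop at x = -0.065 to the flat floor, 3 mm above the worktop, which begins at x = -0.045
- cap_0_center (a point): centre, 7 mm above its underside, of a loose white ribbed bottle cap, a flat disc 30 mm across and 14 mm high, 20 g give or take, which lies flat on the worktop (z = 0) 130 to 170 mm in front of the tray's middle; it slides when pushed. One of three alike
- cap_1_center (a point): centre, 7 mm above its underside, of a loose white ribbed bottle cap, a flat disc 30 mm across and 14 mm high, 20 g give or take, which lies flat on the worktop (z = 0) 130 to 170 mm in front of the tray's middle; it slides when pushed. One of three alike
- cap_2_center (a point): centre, 7 mm above its underside, of a loose white ribbed bottle cap, a flat disc 30 mm across and 14 mm high, 20 g give or take, which lies flat on the worktop (z = 0) 130 to 170 mm in front of the tray's middle; it slides when pushed. One of three alike
- vial_a: small upright glass vial with a snap cap, 16 mm across, 42 mm high, loose, on the worktop among the caps (between an outer cap and the middle one, a little nearer the robot); origin at the centre of its underside. To be left standing where it is
- vial_b: small upright glass vial with a snap cap, 16 mm across, 42 mm high, loose, on the worktop among the caps (between an outer cap and the middle one, a little nearer the robot); origin at the centre of its underside. To be left standing where it is
- dish: covered round dish, 57 mm across, 14 mm high, loose, on the worktop beside the tray's right wall; white like the caps but nearly twice as wide; origin at the centre of its underside. To be left where it is
Mind the look-alikes: they are no part of the job. Leave any brown or red look-alike of the part that bears cap_2_center alone.

How it is judged (in metres and radians):
At the end, for the whole second after the job is handed in: the centre of every cap lies over the tray's flat floor, at least 13 mm behind the top of the ramp, between the walls and under 25 mm above the worktop, at rest (under 0.02 m/s); the vials and the dish stand within 12 mm of where they were (x of cap_0_center in the frame of tray between -0.032 and 0.062 m and y of cap_0_center in the frame of tray between -0.12 and 0.12 m and height (world z) of each of cap_0_center, cap_1_center, cap_2_center below 0.025 m and linear speed of each of cap_0, cap_1, cap_2 below 0.02 m/s and x of cap_1_center in the frame of tray between -0.032 and 0.062 m and y of cap_1_center in the frame of tray between -0.12 and 0.12 m and x of cap_2_center in the frame of tray between -0.032 and 0.062 m and y of cap_2_center in the frame of tray between -0.12 and 0.12 m and distance of each of vial_a, vial_b, dish from where it was at the start of the episode below 0.012 m and angle between each of vial_a, vial_b, dish's own z axis and vertical below 0.3 rad); the robot touches nothing.
It fails at once if a cap is lifted off the worktop or the tray floor (height (world z) of any of cap_0_center, cap_1_center, cap_2_center above 0.028 m).
It fails at once if a vial or the covered dish is pushed more than 12 mm, tipped or lifted ((distance of vial_a from where it was at the start of the episode above 0.012 m or angle between vial_a's own z axis and vertical above 0.3 rad) or (distance of vial_b from where it was at the start of the episode above 0.012 m or angle between vial_b's own z axis and vertical above 0.3 rad) or (distance of dish from where it was at the start of the episode above 0.012 m or angle between dish's own z axis and vertical above 0.3 rad)).
It also fails if it takes over 64 s, if anything falls off the work surface, if the arm or the gripper's body presses on something with over 40 N, if the wrist force passes 120 N, or if a joint passes its speed limit or range.

## Working session

There is one attempt and no reset: what is moved stays moved. The work goes in short steps, Python scripts to look and compute and a tool call to move; the robot and the scene stay as the last step left them, time stands still between calls to the robot, and variables do not carry over. Pictures are saved under pics/ and viewed, about 8 in all and at most 12, crops included, and the job is handed in when it is done.

Besides the shell and the picture viewer there is one more tool, called after "Emit:" in YAML: its name, and indented under it one key for each argument. play_rows: Moves the arm, as the interface text tells. Its arguments: {"type":"object","properties":{"commands":{"type":"array"},"force":{"type":"number"}},"required":["commands"]}

```bash
ls; mkdir -p pics
cat > h.py <<'E'
import numpy as np, cv2
from station import bot, viewer
def snap(cam,name):
    c=viewer.capture(cam); cv2.imwrite(f'pics/{name}.png',c['image'][:,:,::-1]); np.savez(f'{name}.npz',**c); return c
def pt(c,u,v,z=None):
    K=c['K'];R=np.array(c['rotation']);p=np.array(c['position'])
    r=R@np.linalg.solve(K,[u,v,1.0])
    if z is None: return p+r*c['range_z'][int(v),int(u)]
    return p+r*(z-p[2])/r[2]
E
python3 - <<'E'
from h import *
for n in('top','side'):
    c=snap(n,n+'1');print(n,c['K'],c['position'],c['rotation'])
s=bot.state();print(s)
E
```

```text
pics
top [[595.60990576   0.         313.49166155]
 [  0.         595.60990576 239.48944597]
 [  0.           0.           1.        ]] [ 0.42033636 -0.04311551  0.92293817] [[ 0.00928132 -0.99161959  0.12885821]
 [-0.99980046 -0.00692292  0.01873813]
 [-0.01768902 -0.12900641 -0.99148598]]
side [[446.94455064   0.         327.44610753]
 [  0.         446.94455064 234.1912724 ]
 [  0.           0.           1.        ]] [ 0.26577694 -0.63640355  0.55396016] [[ 0.91492386 -0.23623152  0.32727511]
 [-0.4034124  -0.5616006   0.72240099]
 [ 0.01314402 -0.79296875 -0.60912052]]
{'time': 0.1, 'joints': array([-7.56080857e+01,  2.75435839e+01,  9.14910107e+01,  1.14089488e-03,
        6.10260443e+01, -2.66937867e+00]), 'qd': array([ 0.08369321, -0.07670321, -0.06545064,  0.06404415,  0.04063129,
        0.08632465]), 'joint_torque': array([ 4.44150992e-04, -9.52260518e+01, -4.31044078e+01,  3.43543370e-06,
        5.29584009e-03, -3.61203411e-05]), 'eef_pos': array([ 0.1906465 , -0.62102281,  0.23076124]), 'tool_rot': array([[-2.46182468e-04,  9.55994281e-01,  2.93385197e-01],
       [ 1.02946562e-03,  2.93385293e-01, -9.55993729e-01],
       [-9.99999440e-01,  6.66810785e-05, -1.05638956e-03]]), 'contact_force': array([ 0.06122206, -0.30904834,  0.47014711]), 'wrist_torque': array([-0.02794008,  0.04605978, -0.05046735]), 'gripper_width': 0.9992150882922417}
```

View pics/top1.png

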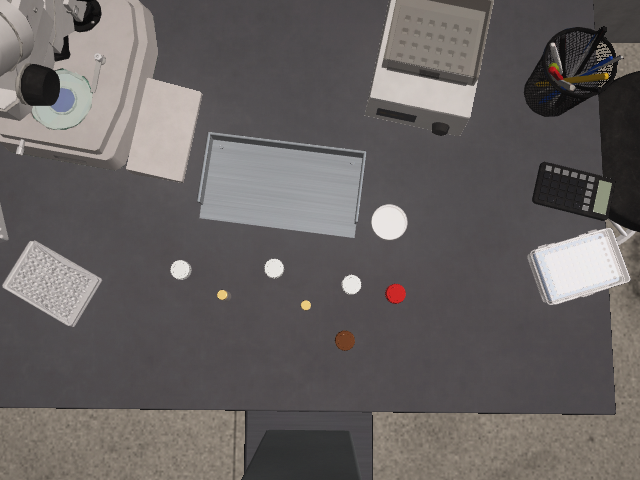

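View pics/side1.png

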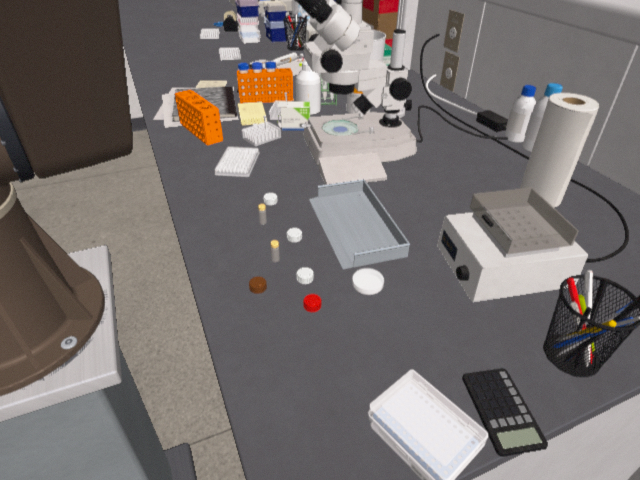

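The top view shows three white caps at about (180,270), (274,268) and (351,284), and vials at (222,295) and (306,305). The dish is at (389,222), and the tray front edge runs from (200,218) to (355,237). The red cap at (396,294) and the brown one at (345,340) are to be left alone.

Run:
```python
import numpy as np,cv2
from h import pt
c=dict(np.load('top1.npz'));im=c['image'].astype(int)
def blob(u,v,r,z,mask):
    n,l,s,ce=cv2.connectedComponentsWithStats(mask.astype(np.uint8))
    i=min((i for i in range(1,n) if s[i,4]>20),key=lambda i:np.hypot(*(ce[i]-[u,v])))
    return ce[i],s[i,4],pt(c,*ce[i],z).round(4)
white=im.min(2)>190
for n,u,v,z in[('cap0',180,270,.014),('cap1',274,268,.014),('cap2',351,284,.014),('dish',389,222,.014)]:
    print(n,*blob(u,v,0,z,white))
yel=(im[...,0]-im[...,2]>70)&(im[...,1]>120)
for n,u,v in[('va',222,295),('vb',306,305)]: print(n,*blob(u,v,0,.042,yel))
red=(im[...,0]-im[...,1]>50)
for n,u,v in[('red',396,294),('brown',345,340)]: print(n,*blob(u,v,0,.014,red))
for u,v,z in[(200,218,0),(355,237,0),(208,133,.03),(366,152,.03)]: print(u,v,pt(c,u,v,z).round(4))
cv2.imwrite('pics/crop.png',cv2.resize(c['image'][120:360,150:450,::-1],None,fx=2.6,fy=2.5,interpolation=cv2.INTER_CUBIC))
```

```text
cap0 [179.52895753 269.1003861 ] 259 [0.4912 0.1794 0.014 ]
cap1 [273.56060606 267.53409091] 264 [0.4947 0.0348 0.014 ]
cap2 [351.39925373 284.11940299] 268 [ 0.4703 -0.0843  0.014 ]
dish [388.89293139 221.71829522] 962 [ 0.5669 -0.1419  0.014 ]
va [221.75641026 294.3974359 ] 78 [0.452  0.1084 0.042 ]
vb [305.39189189 304.68918919] 74 [ 0.438  -0.0154  0.042 ]
red [395.25625 293.18125] 320 [ 0.4572 -0.1508  0.014 ]
brown [395.25625 293.18125] 320 [ 0.4572 -0.1508  0.014 ]
200 218 [0.5732 0.1535 0.    ]
355 237 [ 0.5447 -0.0905  0.    ]
208 133 [0.702  0.1392 0.03  ]
366 152 [ 0.6727 -0.1058  0.03  ]
```

View pics/crop.png

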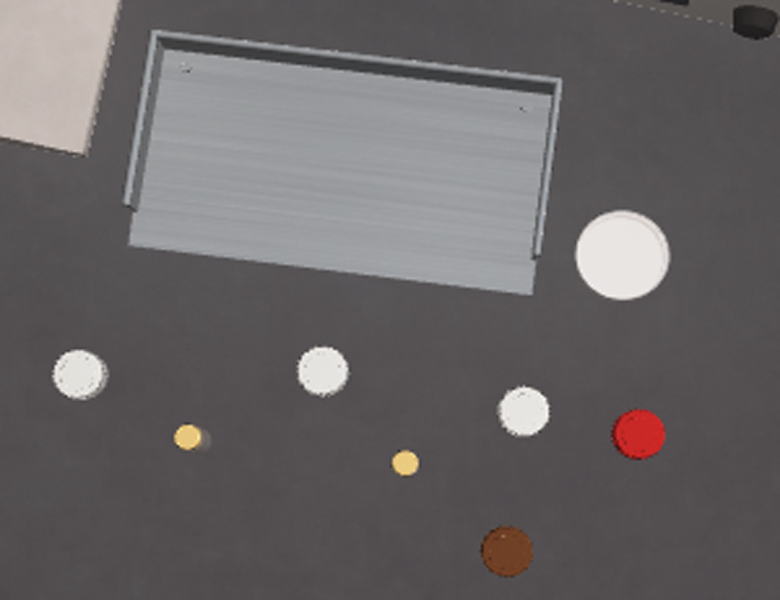

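The tray measures 0.246 × 0.130 m, as given. Its centre is at (0.623, 0.024) with yaw −6.6°. In the tray frame, cap0 is at (−.149, .139), cap1 at (−.129, −.004) and cap2 at (−.140, −.125). The outer two caps need slanted pushes, and I'll start with cap2.

Emit:
play_rows:
  commands:
    - [[0, 0.25, 0.32, 0, 0.02], [0, 0.25, 0.32, 0, 0.02], [0, 0.25, 0.32, 0, 0.02], [0, 0.25, 0.32, 0, 0.02], [0, 0.25, 0.32, 0, 0.02], [0, 0.25, 0.32, 0, 0.02], [0, 0.25, 0.32, 0, 0.02], [0, 0.25, 0.32, 0, 0.02], [0, 0.25, 0.32, 0, 0.02], [0, 0.25, 0.32, 0, 0.02]]
  force: 60

```text
time: 1.1
eef_pos: [0.4415, -0.3, 0.2312]
tool_rot: [[-0.0, 0.949, 0.315], [0.0, 0.315, -0.949], [-1.0, -0.0, -0.0]]
contact_force: [-0.0, -0.7, -0.0]
gripper_width: 0.002
```

Emit:
play_rows:
  commands:
    - [[0, -0.005, 0.204, 0, 0], [0, -0.005, 0.204, 0, 0], [0, -0.005, 0.204, 0, 0], [0, -0.005, 0.204, 0, 0], [0, -0.005, 0.204, 0, 0], [0, -0.005, 0.204, -0.13, 0], [0, -0.005, 0.204, -0.13, 0], [0, -0.005, 0.204, -0.13, 0], [0, -0.005, 0.204, -0.17, 0], [0, -0.005, 0.204, -0.17, 0]]

```text
time: 2.1
eef_pos: [0.4328, -0.098, 0.0577]
tool_rot: [[-0.007, 0.95, 0.311], [0.002, 0.311, -0.95], [-1.0, -0.006, -0.004]]
contact_force: [-0.4, -0.2, 0.7]
gripper_width: 0.001
```

Run:
```python
from h import *
c=snap('side','s2'); cv2.imwrite('pics/s2.png',cv2.resize(c['image'][150:350,200:440,::-1],None,fx=3,fy=3))
```

```text
(no output)
```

View pics/s2.png

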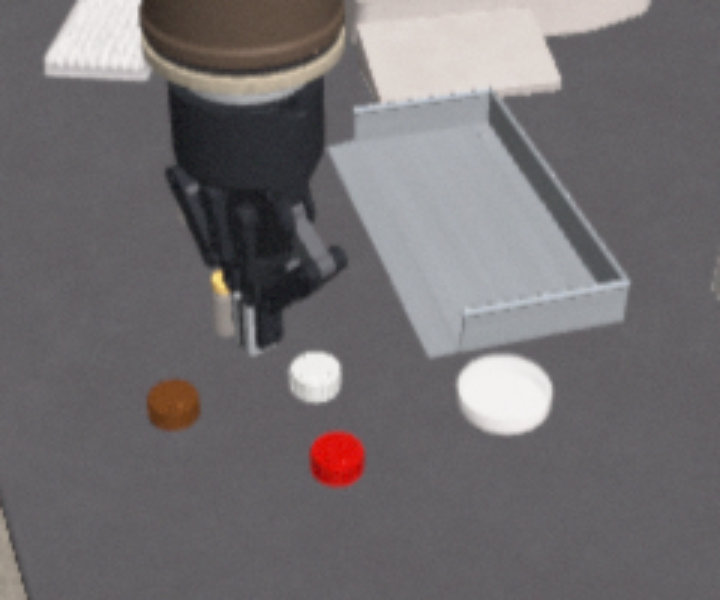

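The side crop shows the closed fingers just behind cap2, which is at (315,377). The vial, brown cap and red cap are all clear of it, so I'm lowering.

Emit:
play_rows:
  commands:
    - [[0, 0, 0, -0.025, 0], [0, 0, 0, -0.045, 0], [0, 0, 0, -0.054, 0], [0, 0, 0, -0.054, 0], [0, 0, 0, -0.054, 0]]

```text
time: 2.65
eef_pos: [0.4364, -0.0978, 0.0085]
tool_rot: [[0.001, 0.95, 0.312], [-0.0, 0.312, -0.95], [-1.0, 0.001, 0.001]]
contact_force: [-1.0, -0.6, 0.4]
gripper_width: -0.001
```

Emit:
play_rows:
  commands:
    - [[0, 0.004, 0.004, -0.001, 0], [0, 0.008, 0.0045, -0.001, 0], [0, 0.014, 0.0065, -0.001, 0], [0, 0.022, 0.0092, -0.001, 0], [0, 0.03, 0.0118, -0.001, 0], [0, 0.038, 0.0145, -0.001, 0], [0, 0.046, 0.0172, -0.001, 0], [0, 0.054, 0.02, -0.001, 0], [0, 0.062, 0.0225, -0.001, 0], [0, 0.07, 0.0252, -0.001, 0]]

```text
time: 3.65
eef_pos: [0.5064, -0.0719, 0.0063]
tool_rot: [[-0.0, 0.95, 0.313], [0.0, 0.313, -0.95], [-1.0, -0.0, -0.0]]
contact_force: [-0.3, 0.9, 0.7]
gripper_width: -0.004
```

Run:
```python
from h import *
c=snap('side','s3'); cv2.imwrite('pics/s3.png',cv2.resize(c['image'][150:350,200:440,::-1],None,fx=3,fy=3))
```

```text
(no output)
```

View pics/s3.png

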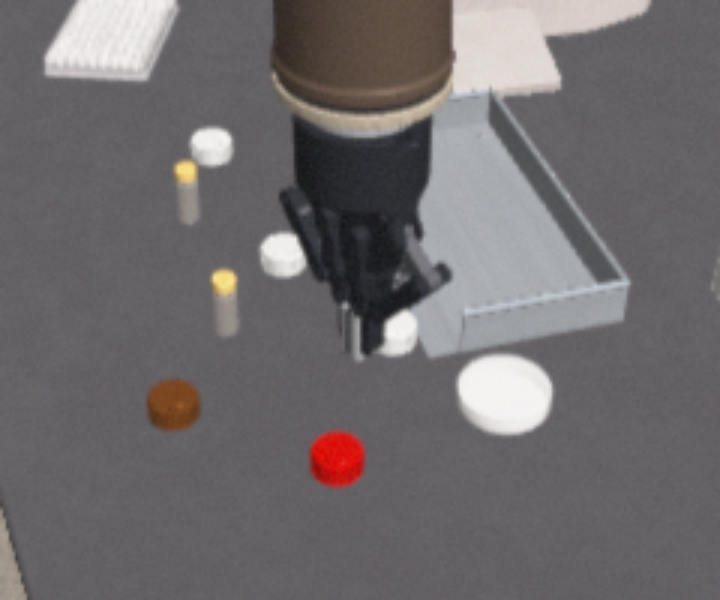

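The cap is at crop (395,332), in front of the fingers. I'll check whether it's still centred on the finger face.

Run:
```python
import numpy as np
from h import pt
c=dict(np.load('s3.npz'))
im=c['image'].astype(int);m=(im.min(2)>185)
v,u=np.nonzero(m[245:270,315:345]);print(u.min()+315,u.max()+315,v.min()+245,v.max()+245)
# right-top edge and project expected
K=c['K'];R=c['rotation'];p=c['position']
for w in([.531,-.0638,.014],[.4703,-.0843,.014],[.546,-.0638,.014]):
    q=K@(R.T@(np.array(w)-p));print(w,q[:2]/q[2])
```

```text
328 338 254 267
[0.531, -0.0638, 0.014] [329.90691786 257.87253199]
[0.4703, -0.0843, 0.014] [303.43082962 273.44564493]
[0.546, -0.0638, 0.014] [337.24482389 255.83481027]
```

The cap is centred where expected, so I'll continue the push.

Emit:
play_rows:
  commands:
    - [[0, 0.009, 0.003, 0.001, 0], [0, 0.018, 0.006, 0.001, 0], [0, 0.027, 0.009, 0.002, 0], [0, 0.036, 0.012, 0.003, 0], [0, 0.045, 0.015, 0.003, 0], [0, 0.055, 0.018, 0.003, 0], [0, 0.065, 0.0215, 0.003, 0], [0, 0.075, 0.025, 0.003, 0], [0, 0.082, 0.027, 0.003, 0], [0, 0.086, 0.028, 0.003, 0]]

```text
time: 4.7
eef_pos: [0.5925, -0.0439, 0.0092]
tool_rot: [[0.0, 0.95, 0.313], [-0.0, 0.313, -0.95], [-1.0, 0.0, 0.0]]
contact_force: [0.5, 0.0, 0.3]
gripper_width: 0.001
```

Emit:
play_rows:
  commands:
    - [[0, 0, 0, 0, 0], [0, -0.01, -0.003, 0, 0], [0, -0.03, -0.01, 0.003, 0], [0, -0.03, -0.01, 0.05, 0], [0, -0.03, -0.01, 0.1, 0], [0, -0.03, -0.01, 0.1, 0]]

```text
time: 5.3
eef_pos: [0.5636, -0.055, 0.1147]
tool_rot: [[0.007, 0.95, 0.312], [-0.001, 0.312, -0.95], [-1.0, 0.007, 0.003]]
contact_force: [-0.1, 0.9, -0.8]
gripper_width: -0.003
```

Emit:
play_rows:
  commands:
    - [[0, -0.035, 0.03, 0, -0.13], [0, -0.07, 0.06, 0, -0.26], [0, -0.103, 0.093, 0, -0.38], [0, -0.103, 0.093, 0, -0.434], [0, -0.103, 0.093, 0, -0.434], [0, -0.103, 0.093, -0.04, -0.434], [0, -0.103, 0.093, -0.05, -0.434], [0, -0.103, 0.093, -0.05, -0.434]]

```text
time: 6.1
eef_pos: [0.4575, 0.0382, 0.058]
tool_rot: [[-0.004, 0.993, -0.116], [-0.0, -0.116, -0.993], [-1.0, -0.004, 0.001]]
contact_force: [0.7, -0.6, -0.1]
gripper_width: -0.003
```

Run:
```python
from h import *
c=snap('side','s4'); cv2.imwrite('pics/s4.png',cv2.resize(c['image'][150:350,200:440,::-1],None,fx=3,fy=3))
```

```text
(no output)
```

View pics/s4.png

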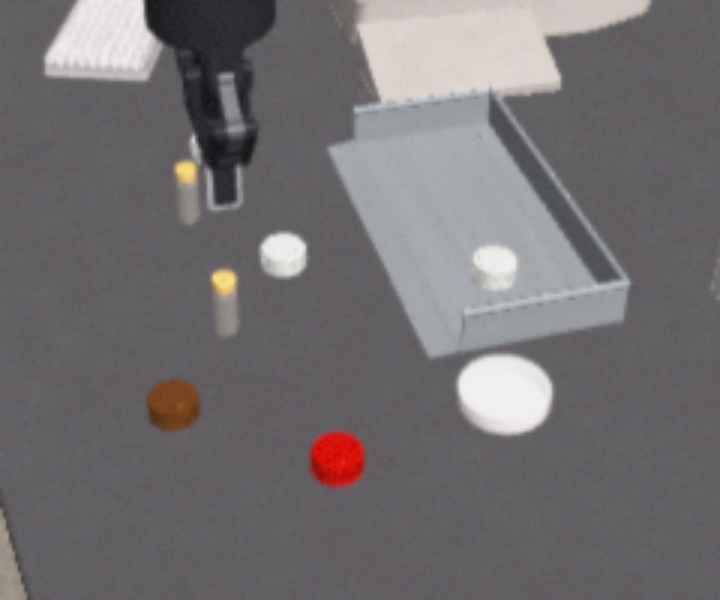

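Cap2, at crop (495,267), now sits on the tray floor. The fingers are behind cap1 with both vials clear, so I'll lower and push straight along the tray's x.

Emit:
play_rows:
  commands:
    - [[0, 0, 0, -0.025, 0], [0, 0, 0, -0.045, 0], [0, 0, 0, -0.052, 0], [0, 0, 0, -0.052, 0], [0, 0, 0, -0.052, 0]]

```text
time: 6.65
eef_pos: [0.4592, 0.0387, 0.0082]
tool_rot: [[0.001, 0.993, -0.116], [0.0, -0.116, -0.993], [-1.0, 0.001, -0.0]]
contact_force: [-0.1, -1.3, -0.3]
gripper_width: 0.002
```

Emit:
play_rows:
  commands:
    - [[0, 0.005, -0.0006, -0.001, 0], [0, 0.01, -0.0011, -0.001, 0], [0, 0.017, -0.002, -0.001, 0], [0, 0.025, -0.0028, -0.001, 0], [0, 0.033, -0.0037, -0.001, 0], [0, 0.041, -0.0047, -0.001, 0], [0, 0.049, -0.0056, -0.001, 0], [0, 0.057, -0.0065, -0.001, 0], [0, 0.065, -0.0074, -0.001, 0], [0, 0.073, -0.0083, 0, 0]]

```text
time: 7.65
eef_pos: [0.5323, 0.0305, 0.0072]
tool_rot: [[-0.0, 0.993, -0.116], [-0.0, -0.116, -0.993], [-1.0, -0.0, 0.0]]
contact_force: [-1.0, -0.5, -0.2]
gripper_width: -0.003
```

Emit:
play_rows:
  commands:
    - [[0, 0.008, -0.0009, 0.001, 0], [0, 0.016, -0.0018, 0.001, 0], [0, 0.024, -0.0027, 0.001, 0], [0, 0.032, -0.0037, 0.001, 0], [0, 0.04, -0.0046, 0.001, 0], [0, 0.048, -0.0055, 0.001, 0], [0, 0.055, -0.0063, 0.001, 0], [0, 0.061, -0.007, 0.001, 0], [0, 0.0645, -0.0074, 0.001, 0], [0, 0.0645, -0.0074, 0.001, 0]]

```text
time: 8.65
eef_pos: [0.5967, 0.023, 0.0083]
tool_rot: [[0.0, 0.993, -0.116], [-0.0, -0.116, -0.993], [-1.0, 0.0, -0.0]]
contact_force: [0.2, 0.3, -0.0]
gripper_width: -0.003
```

Emit:
play_rows:
  commands:
    - [[0, -0.01, 0.001, 0, 0], [0, -0.03, 0.003, 0.003, 0], [0, -0.03, 0.003, 0.05, 0], [0, -0.03, 0.003, 0.1, 0], [0, -0.03, 0.003, 0.1, 0]]

```text
time: 9.15
eef_pos: [0.5683, 0.0263, 0.1137]
tool_rot: [[0.007, 0.993, -0.116], [-0.0, -0.116, -0.993], [-1.0, 0.007, -0.001]]
contact_force: [-0.0, 0.3, -0.9]
gripper_width: -0.001
```

Emit:
play_rows:
  commands:
    - [[0, -0.025, 0.04, 0, -0.13], [0, -0.05, 0.08, 0, -0.26], [0, -0.075, 0.12, 0, -0.39], [0, -0.104, 0.16, 0, -0.5], [0, -0.1045, 0.1745, 0, -0.513], [0, -0.1045, 0.1745, 0, -0.513], [0, -0.1045, 0.1745, -0.04, -0.513], [0, -0.1045, 0.1745, -0.05, -0.513], [0, -0.1045, 0.1745, -0.05, -0.513], [0, -0.1045, 0.1745, -0.05, -0.513]]

```text
time: 10.15
eef_pos: [0.4618, 0.2, 0.0587]
tool_rot: [[-0.001, 0.808, -0.589], [-0.0, -0.589, -0.808], [-1.0, -0.0, 0.001]]
contact_force: [0.7, 0.1, -0.4]
gripper_width: -0.001
```

Run:
```python
from h import *
c=snap('side','s5'); cv2.imwrite('pics/s5.png',cv2.resize(c['image'][150:350,200:440,::-1],None,fx=3,fy=3))
```

```text
(no output)
```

View pics/s5.png

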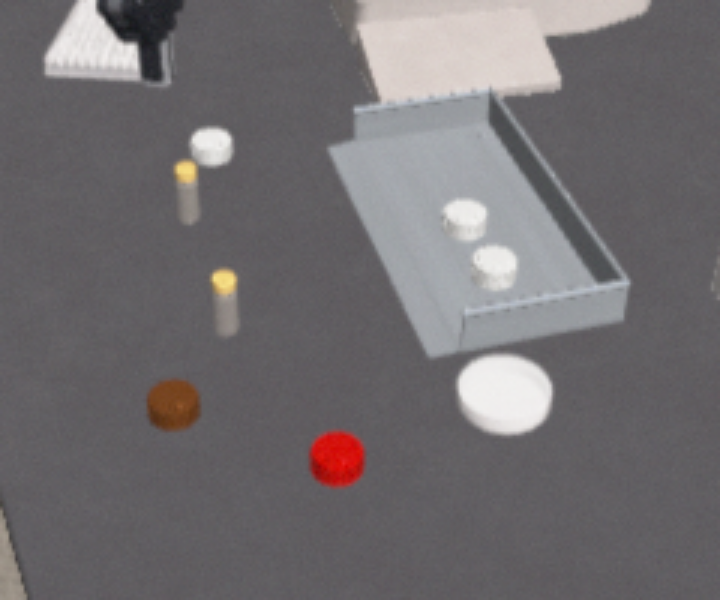

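Two caps are on the tray floor, at crop (465,218) and (495,267). The fingers are behind cap0 at (211,146), so I'll lower.

Emit:
play_rows:
  commands:
    - [[0, 0, 0, -0.025, 0], [0, 0, 0, -0.045, 0], [0, 0, 0, -0.052, 0], [0, 0, 0, -0.052, 0], [0, 0, 0, -0.052, 0]]

```text
time: 10.7
eef_pos: [0.4622, 0.2007, 0.0072]
tool_rot: [[0.001, 0.808, -0.589], [0.0, -0.589, -0.808], [-1.0, 0.0, -0.001]]
contact_force: [-0.3, 0.2, -0.0]
gripper_width: 0.001
```

Emit:
play_rows:
  commands:
    - [[0, 0.004, -0.0029, 0, 0], [0, 0.008, -0.0058, 0, 0], [0, 0.014, -0.0102, 0, 0], [0, 0.021, -0.0153, 0, 0], [0, 0.028, -0.0204, 0, 0], [0, 0.035, -0.0256, 0, 0], [0, 0.042, -0.0307, 0, 0], [0, 0.049, -0.0358, 0, 0], [0, 0.056, -0.0409, 0, 0], [0, 0.06, -0.0438, 0, 0]]

```text
time: 11.7
eef_pos: [0.5226, 0.1563, 0.0063]
tool_rot: [[0.0, 0.808, -0.589], [0.0, -0.589, -0.808], [-1.0, 0.0, -0.0]]
contact_force: [-0.5, 0.3, 1.6]
gripper_width: -0.001
```

Run:
```python
from h import *
c=snap('side','s6'); cv2.imwrite('pics/s6.png',cv2.resize(c['image'][150:350,200:440,::-1],None,fx=3,fy=3))
K=c['K'];R=c['rotation'];p=c['position']
q=K@(R.T@(np.array([.543,.1416,.014])-p));print((q[:2]/q[2]-[200,150])*3)
```

```text
[290.39306821 151.16432347]
```

View pics/s6.png

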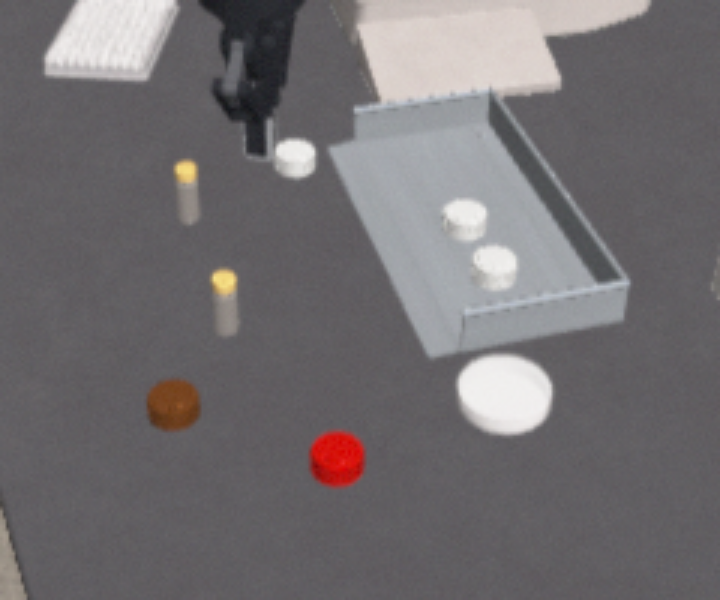

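Cap0 is in front of the fingers at crop (295,152), against an expected (290,151). I'll continue the push.

Emit:
play_rows:
  commands:
    - [[0, 0.006, -0.0044, 0.001, 0], [0, 0.012, -0.0088, 0.001, 0], [0, 0.02, -0.0146, 0.002, 0], [0, 0.028, -0.0204, 0.002, 0], [0, 0.036, -0.0262, 0.002, 0], [0, 0.044, -0.032, 0.002, 0], [0, 0.052, -0.0379, 0.002, 0], [0, 0.06, -0.0437, 0.002, 0], [0, 0.068, -0.0495, 0.002, 0], [0, 0.074, -0.0539, 0.002, 0]]

```text
time: 12.75
eef_pos: [0.5966, 0.1024, 0.0083]
tool_rot: [[0.0, 0.808, -0.589], [0.0, -0.589, -0.808], [-1.0, 0.0, -0.0]]
contact_force: [-0.5, -0.0, -0.4]
gripper_width: 0.003
```

Emit:
play_rows:
  commands:
    - [[0, 0.005, -0.0036, 0, 0], [0, 0.01, -0.0073, 0, 0], [0, 0.01, -0.0073, 0, 0], [0, 0, 0, 0, 0], [0, -0.02, 0.0146, 0.003, 0], [0, -0.02, 0.0146, 0.05, 0], [0, -0.04, 0.03, 0.1, 0], [0, -0.09, 0.03, 0.15, 0], [0, -0.13, 0.03, 0.15, 0], [0, -0.13, 0.03, 0.15, 0]]

```text
time: 13.75
eef_pos: [0.4604, 0.1333, 0.1597]
tool_rot: [[-0.001, 0.809, -0.587], [-0.0, -0.587, -0.809], [-1.0, -0.001, 0.001]]
contact_force: [-1.0, -0.4, -0.8]
gripper_width: 0.0
```

Run:
```python
from h import *
c=snap('side','s7'); cv2.imwrite('pics/s7.png',cv2.resize(c['image'][150:350,200:440,::-1],None,fx=3,fy=3))
im=c['image'].astype(int)
n,l,s,ce=cv2.connectedComponentsWithStats((im.min(2)>205).astype(np.uint8))
th=np.radians(-6.6);T=np.array([[np.cos(th),np.sin(th)],[-np.sin(th),np.cos(th)]])
for i in range(1,n):
    if 20<s[i,4]<1000 and 300<ce[i][0]<400 and 170<ce[i][1]<290:
        w=pt(c,*ce[i],.015);print(ce[i].round(),s[i,4],w.round(3),(T@(w[:2]-[.623,.0241])).round(3))
```

```text
[364. 175.] 68 [0.729 0.18  0.015] [0.088 0.168]
[345. 207.] 104 [0.629 0.077 0.015] [0.    0.054]
[355. 222.] 119 [0.625 0.019 0.015] [ 0.002 -0.005]
[365. 237.] 129 [ 0.619 -0.035  0.015] [ 0.003 -0.06 ]
[368. 281.] 593 [ 0.567 -0.146  0.015] [-0.036 -0.176]
```

View pics/s7.png

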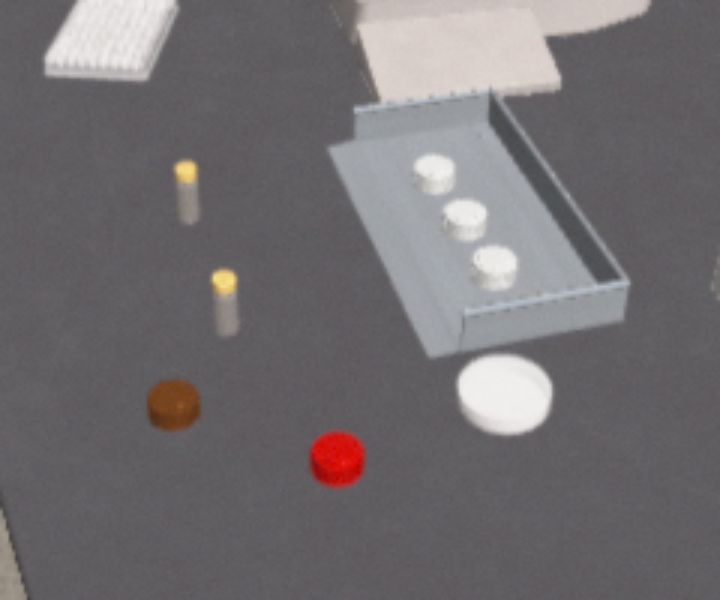

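All three caps are on the tray floor, at crop (434,173), (465,218) and (495,267). The vials, dish, red cap and brown cap haven't moved.

```bash
python3 -c "
from station import bot
print(bot.hand_in())"
```

```text
the job is handed in; nothing more can be done
None
```

I swept all three white caps up the ramp into the tray with closed fingers, one push line per cap, and handed the job in at about 13.8 s of the 64 s allowed. The hand-in reports no verdict.

- **Caps:** in the tray frame the last picture put them at about (0.000, 0.054), (0.002, −0.005) and (0.003, −0.060) m. The rule needs x above −0.032 and y within ±0.12, so all three are well inside.
- **Other objects:** the vials, the dish and the red and brown look-alikes appear in the same places in the side pictures from before and after, and the vials are upright. I compared these by eye and did not re-measure the vials. The dish measured 4 mm different between the two cameras, against a 12 mm limit.
- **Robot:** it ended clear of everything at about 0.16 m height. The forces read at the end of each move stayed under 2 N.

No check failed. The cap speeds at rest were not measured separately.

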